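# Press a plywood panel against its lipping in a spring-return cam jig

### The job

Glue up one panel: take just the top plywood panel off the stack, lay it flat on the white bed of the gluing jig between the jaw and the dark lipping strip, centred so that the strip overhangs it at both ends, and let go of it. Then swing the jig's cam lever by its upright black handle, clockwise seen from above, past its first two notches into the third (the end of its travel), so that the jaw presses the panel hard against the lipping. The lever springs back when let go, so finish with the robot still holding it in the third notch; leave the other panels and the things round about where they are.

Things in the scene. Friction and masses are not known exactly. Their poses are not given: they have to be found in the camera images.
- gluing_jig: Jig fixed to the saw table. Origin: on the cam axis at table level; x towards the fence, z up. Plywood base 12 mm high, x -69 to 255, y +-52; round notch plate, radius 64, on the cam axis. White bed, 36 mm wide (y), top 20 mm up, x 80 to 230. At rest the jaw's pad ends at x = 80; it is 50 mm wide, top at 40 mm. Jaw up to 46 mm high, cam hub 53. Fence face at x = 224, 44 mm high, 96 wide.
- cam_lever (a joint): Angle of the cam lever, rad: 0 at rest, grows clockwise seen from above. Notches (pairs of low brass ridges that click) at 0.40, 0.80 and 1.20; stop at 1.26. At rest the lever points to -0.96 rad from the jig's x (towards -y). It drives the jaw along jig +x: 18 mm at notch 3. Return spring: about 3 N at the handle at rest, 8 N at notch 3; nothing latches it.
- lever_handle: Upright round black handle at the end of the cam lever, 92 mm from the cam axis; origin at its foot, 42 mm above the table, z up. 44 mm tall, 27 mm across at its thickest; it spins freely on its pin, and travels on a level arc about the jig's origin. The lever arm under it is 18 mm wide, its top at 42 mm.
- handle_mid (a point): Middle of the lever handle, where to grip or push it: 66 mm above the table, 24 mm above the handle's foot, on the handle's axis.
- lipping: Dark solid-wood strip, 14 x 80 x 21 mm (x, y, z), loose, lying on the jig's bed against the fence, its length across the jig; origin at the centre of its underside, axes parallel to the jig's. The face for the panel is 7 mm towards the jaw: a bay 130 mm long between it and the pad at rest.
- panel_top: Uppermost of three equal plywood panels in the stack, 120 x 60 x 18 mm (x, y, z), 88 g; origin at the centre of its underside, z up, 36 mm above the table at the start. The 60 mm end goes against the lipping; either way round will do.
- panel_middle: Second panel of the stack, same size, right under the top one (edges within 2 mm); stays in the stack. Origin at the centre of its underside.
- panel_bottom: Lowest panel of the stack, same size, on the saw table left of the long rip fence (64 mm high, from y = 0.125 to 0.185 m); stays. Origin at the centre of its underside.
- glue_bottle: Yellow glue bottle with a red tip, standing, 62 mm across, 187 mm tall; origin under its base. Stays where it is.
- sanding_block: Sanding block, 66 x 110 x 32 mm, lying left of the rip fence. Stays.
- pencil: Pencil, 162 mm long, lying between the jig and the rip fence. Stays.
- jar_screws: Round jar of screws, 62 mm across, 92 mm tall, standing at the left. Stays.
Not all that is in view belongs to the job. Leave any orange look-alike of the lipping alone.

How it is judged:
On the way, in this order (a step that is already met when the one before it is completed fails the run):
1. the top panel is lifted clear of the stack, alone (height (world z) of panel_top above 0.085 m and distance of panel_middle from where it was at the start of the episode below 0.015 m), for 0.1 s.
2. the panel lies flat on the bed between jaw and lipping, centred on the strip, let go, with the lever still at rest (y of panel_top in the frame of lipping between -0.009 and 0.009 m and z of panel_top in the frame of gluing_jig between 0.017 and 0.0235 m and x of panel_top in the frame of gluing_jig between 0.136 and 0.154 m and angle between the x axis of panel_top and the x axis of gluing_jig, either way round below 0.09 rad and angle between panel_top's own z axis and vertical below 0.04 rad and contact force between the fingers and panel_top below 0.5 N and value of joint cam_lever below 0.15 rad), for 0.2 s.
At the end, for the whole second after the job is handed in: Fingers hold the lever handle (over 1 N) in the third notch (beyond 1.10 rad); the panel lies flat on the bed, untouched by the fingers, square to the lipping (0.05 rad), centred on it within 9 mm, the jaw pressing it there with over 12 N; the other two panels within 20 mm of their start (value of joint cam_lever above 1.1 rad and contact force between the fingers and lever_handle above 1 N and contact force between panel_top and lipping above 12 N and y of panel_top in the frame of lipping between -0.009 and 0.009 m and z of panel_top in the frame of gluing_jig between 0.017 and 0.0235 m and angle between the x axis of panel_top and the x axis of lipping, either way round below 0.05 rad and angle between panel_top's own z axis and vertical below 0.04 rad and angle between lipping's own z axis and vertical below 0.08 rad and contact force between the fingers and panel_top below 0.5 N and distance of each of panel_middle, panel_bottom from where it was at the start of the episode below 0.02 m); the arm keeps its last pose, push and grip.
It fails at once if the other panels are dragged along or knocked (over 25 mm) (distance of any of panel_middle, panel_bottom from where it was at the start of the episode above 0.025 m).
It fails at once if a bystander is moved by more than 30 mm (distance of any of glue_bottle, sanding_block, pencil, jar_screws from where it was at the start of the episode above 0.03 m).
It fails at once if the glue bottle or the jar of screws is tipped (angle between any of glue_bottle, jar_screws's own z axis and vertical above 0.4 rad).
It also fails if it takes over 58 s, if anything falls off the work surface, if the arm or the gripper's body presses on something with over 40 N, if the wrist force passes 120 N, or if a joint passes its speed limit or range.

### The arm

A 6-joint arm with a two-finger parallel gripper is mounted at the origin on a cart in front of the work surface, level with it; the furniture and walls round the work are solid. World frame = base frame: x ahead of the robot, y to its left, z up, the work surface at z = 0. Lengths are in m, angles in rad, forces in N, time in s.
With the tool pointing down it reaches from about 0.375 to 0.9 m from the base axis. Payload 3.1 kg.
Tool frame: the origin (TCP) lies midway between the tips of the shut fingers; the grasp point (between the pads) lies robot.grip_depth behind it (robot.grip_depth is the distance from the TCP to the grasp point, in m); z points along the fingers, y is the line along which they close (so a half turn about z gives the same grasp; the last joint's range is limited). The gripper opens to 87 mm and grips with 3 to 60 N. Pads are 19 mm wide; open, the fingers measure 117 mm over their backs; the gripper's body (75 mm by 190 mm) begins 51 mm behind the grasp point.
Start: joints at [1.165, 0.527, 1.433, -0, 1.181, -0.178], TCP at [0.14, 0.609, 0.223] pointing down, gripper open.
Joint ranges: [-3.08, 3.08], [-0.75, 2.2], [0.22, 2.44], [-1.43, 4.57], [0, 2.65], [-2.85, 2.85]. Speed limits (rad/s): [2.79, 2.79, 3.14, 3.14, 3.14, 3.14].

### API

Orientations are given as a unit quaternion [x, y, z, w].
In Python, from rig import robot gives the robot as it stands.
- The arm moves only by the tool inch_along, called after "Call:" by a JSON object that holds its "fn" and its "kwargs". Schema: {"type":"object","properties":{"steps":{"type":"array","items":{"type":"array","items":{"type":"array","items":{"type":"number"},"minItems":4,"maxItems":4},"minItems":1,"maxItems":20},"minItems":1,"maxItems":1},"finger_gap":{"type":"number"},"grip_force":{"type":"number"},"only":{"type":"string"},"quiet":{"type":"boolean"},"lines":{"type":"string"}},"required":["steps"],"additionalProperties":false}. steps is a list that holds a single list of rows (three levels of brackets), with 1 to 20 rows, each of 4 numbers: dx, dy, dz in m, then a turn about the tool's z in rad; each row shifts and turns the commanded pose from where the row before left it, along the tool's axes as they then stand; what a row does not reach is not made up. A row lasts 1/12 s, in which the tool goes at most 0.0417 m and 0.125 rad, less where a joint would pass 70% of its speed; a pose out of reach is approached as far as the arm can. finger_gap is the finger opening in m, set as the call begins (left out keeps the last). The fingers move at their own pace and stop on an object; grip_force is the grip in N (left out, the last holds). Time passes only in rows, so rows that do not move let the fingers close. The tool returns the time, the measured TCP pose, the force, the opening and the grip force at its end. only (a regular expression) keeps the lines of the reply that match it, lines (a string "A,B") keeps lines A to B, and quiet returns only ok. Input that does not fit is refused with a message, and nothing moves.
- robot.get_obs(): the state, without advancing time (a new reading comes with each control period).
- robot.camera(name): name is "scene" or "top"; returns a dict with "img" (400x640x3 uint8, red, green, blue), "fx", "fy", "cx", "cy" (pixels), "xyz" and "attitude" of the camera in the world. Camera axes: x right, y down, z forward; pixel columns grow to the right and rows downward; lengths in m; the calibration is good to about 2 mm. A picture is of the moment at which its call begins. There is no depth.
- robot.hand_in(): hands the job in; it is judged then, once.
The state is a dict: "time": time; "q": joint angles; "joint_velocities": joint speeds; "joint_torque": joint torques, N m; "position": TCP position; "tool_rot": TCP orientation; "ft_force": force on the tool from outside, world axes, zero at the start; "moment": the same for the moment, N m; "grip_width": finger opening in m; "grip_force": force on a finger pad.
Only numpy, scipy, OpenCV 4.12 (cv2) and the standard library are available. Lean on these libraries where they do the work, as an engineer would, in place of code of your own. Each camera call takes 0.05 s, during which the arm holds its last target. There are 200 camera calls.

## Working session

There is one attempt and no reset: what is moved stays moved. The work goes in short steps, Python scripts to look and compute and a tool call to move; the robot and the scene stay as the last step left them, time stands still between calls to the robot, and variables do not carry over. Pictures are saved under pics/ and viewed, at most 10 in all, crops included, and the job is handed in when it is done.

```bash
mkdir -p pics; ls; cat > h.py <<'E'
import numpy as np,cv2
from rig import robot
from scipy.spatial.transform import Rotation as R
def cam(n):
    c=robot.camera(n); return c
def M(c):
    a=np.array(c["attitude"]); return R.from_quat(a).as_matrix() if a.size==4 else a.reshape(3,3)
def ray(c,u,v):
    d=M(c)@np.array([(u-c["cx"])/c["fx"],(v-c["cy"])/c["fy"],1]); return np.array(c["xyz"]),d
def at(c,u,v,z):
    o,d=ray(c,u,v); return o+d*(z-o[2])/d[2]
def proj(c,p):
    q=M(c).T@(np.array(p)-np.array(c["xyz"])); return [q[0]/q[2]*c["fx"]+c["cx"],q[1]/q[2]*c["fy"]+c["cy"]]
def tri(c1,p1,c2,p2):
    o1,d1=ray(c1,*p1);o2,d2=ray(c2,*p2)
    s=np.linalg.lstsq(np.c_[d1,-d2],o2-o1,rcond=None)[0]
    a,b=o1+d1*s[0],o2+d2*s[1]; return (a+b)/2,np.linalg.norm(a-b)
E
python3 - <<'E'
from h import *
import pickle
print(robot.get_obs(),robot.grip_depth)
d={}
for n in("scene","top"):
    c=cam(n);d[n]=c;cv2.imwrite(f"pics/{n}0.png",c["img"][...,::-1]);print({k:v for k,v in c.items() if k!="img"})
pickle.dump(d,open("c0.pkl","wb"))
E
```

```text
pics
{'time': 0.0, 'q': array([ 1.16551020e+00,  5.28441708e-01,  1.43390261e+00, -1.14798503e-05,
        1.18134853e+00, -1.78489580e-01]), 'joint_velocities': array([ 0.00067027, -0.00298106,  0.0003675 , -0.00206661,  0.00037636,
        0.00017698]), 'joint_torque': array([-2.14909815e-03, -4.40039599e+01, -1.76588291e+01,  6.31267671e-02,
        5.82250650e-02, -1.39302292e-04]), 'position': array([0.1402159 , 0.6083308 , 0.22158654]), 'tool_rot': array([ 1.13153161e-01,  9.93577002e-01, -1.00720880e-03, -2.97093697e-04]), 'ft_force': array([-0.15763539,  0.20144581,  0.75354346]), 'moment': array([0.03650269, 0.00619508, 0.03024163]), 'grip_force': 0.0, 'grip_width': 0.08708846921157377} 0.0187
{'fx': 446.32450118165684, 'fy': 446.32450118165684, 'cx': 318.7047484471963, 'cy': 196.20188388066833, 'xyz': array([-0.03851751, -0.59079455,  0.51303702]), 'attitude': array([ 0.78376552, -0.28463947,  0.17963877, -0.52194051])}
{'fx': 505.7513686892773, 'fy': 505.7513686892773, 'cx': 318.7757562266164, 'cy': 201.01107034557788, 'xyz': array([0.40533488, 0.18419953, 1.32168946]), 'attitude': array([ 0.70578137, -0.70453042,  0.05173686, -0.05322448])}
```

View pics/scene0.png

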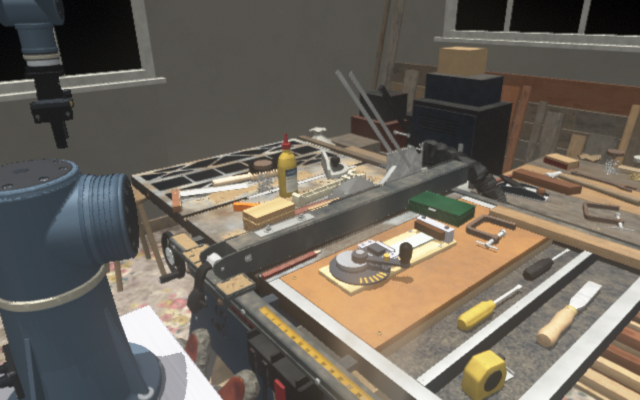

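View pics/top0.png

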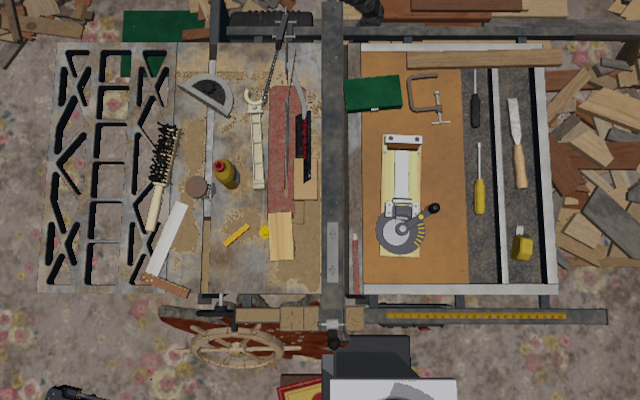

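The scene view shows the jig at about (385,255), with its lever handle at (405,252), and the stack at about (270,213) beside the bottle. In the top view, the stack is at about (281,236), the jig bed at (402,175), the handle at (433,208), the bottle at (226,172), the pencil at (355,262), and small orange and yellow pieces at (236,234).

Next I'll make enlarged crops.

```bash
python3 - <<'E'
from h import *
import pickle
d=pickle.load(open("c0.pkl","rb"))
t,s=d["top"],d["scene"]
for n in d: print(n,proj(d[n],[.14,.608,.222]),proj(d[n],[0,0,0]))
A=cv2.resize(t["img"][120:280,210:310],None,fx=3.75,fy=3.75,interpolation=3)
B=cv2.resize(t["img"][120:280,360:460],None,fx=3.75,fy=3.75,interpolation=3)
cv2.imwrite("pics/t1.png",np.hstack([A,B])[...,::-1])
A=cv2.resize(s["img"][170:240,225:335],None,fx=7,fy=4,interpolation=3)
A=cv2.resize(s["img"][180:250,220:380],(800,350)[0:2],interpolation=3)[:, :]
A=cv2.resize(s["img"][185:235,220:350],None,fx=6,fy=6,interpolation=3)
B=cv2.resize(s["img"][205:300,310:470],None,fx=4.875,fy=4.875,interpolation=3)
cv2.imwrite("pics/s1.png",np.vstack([A[:,:780],B])[:600,:,::-1] if 0 else A[...,::-1]);cv2.imwrite("pics/s2.png",B[...,::-1])
# both in one 780x~590
A=cv2.resize(A,None,fx=.6,fy=.6);B2=cv2.resize(s["img"][205:290,310:470],None,fx=4.875,fy=4.875,interpolation=3)
C=np.zeros((180,780,3),np.uint8);C[:,:468]=A
cv2.imwrite("pics/s3.png",np.vstack([C,B2])[...,::-1])
E
```

```text
scene [np.float64(62.547638412473475), np.float64(142.36865709102693)] [np.float64(85.99818752081137), np.float64(396.03809676281)]
top [np.float64(115.2944648585052), np.float64(405.63535726268594)] [np.float64(394.2379113656709), np.float64(443.11926941608743)]
```

View pics/t1.png

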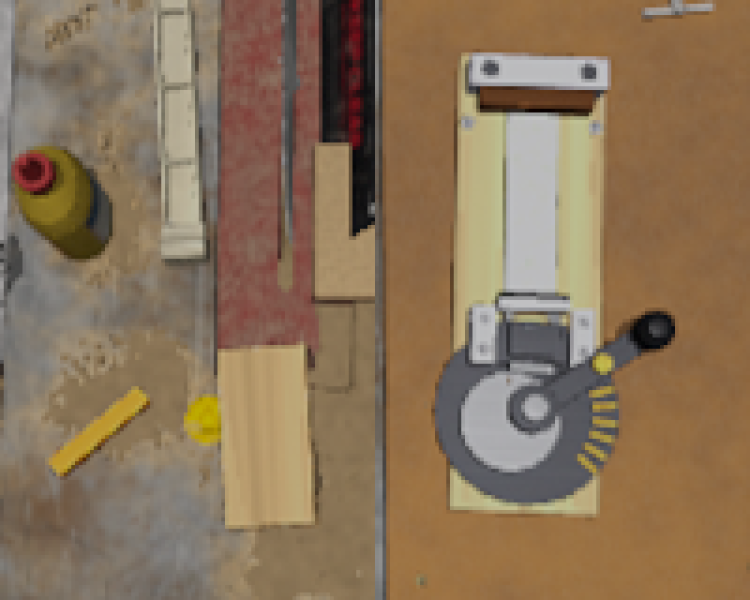

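View pics/s3.png

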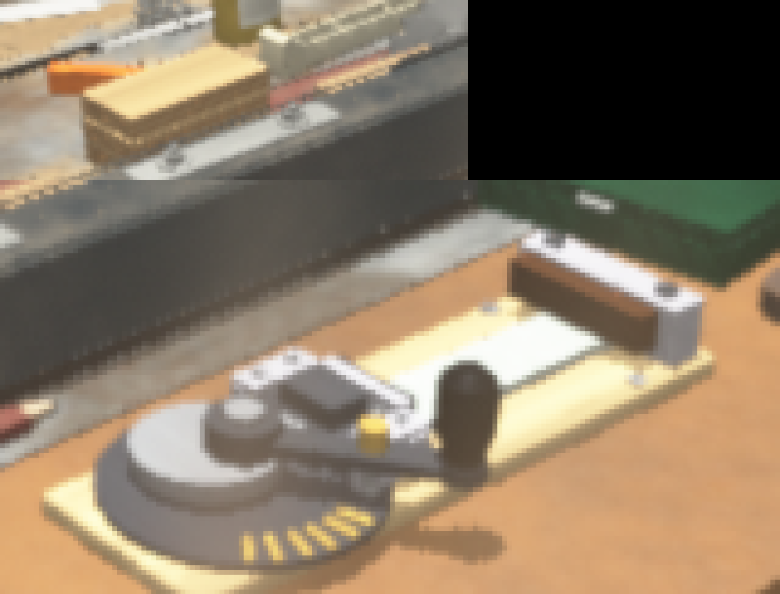

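Candidates:
- **Panel:** stack of pale plywood at top-view (281,236). The plank at (300,180) and the pink strip at (282,160) are not it.
- **Lipping:** dark brown strip at the fence, (403,145). The orange strip at (236,234) is the look-alike.
- **Handle:** black knob at (434,207).

The crops confirm these choices.

```bash
python3 - <<'E'
from h import *
import pickle
from scipy.optimize import least_squares
d=pickle.load(open("c0.pkl","rb"))
t,s=d["top"],d["scene"]
L=lambda x,y:(209.6+x/3.75,119.6+y/3.75)
Rr=lambda x,y:(359.6+(x-375)/3.75,119.6+y/3.75)
A=lambda x,y:(219.6+x/3.6,184.6+y/3.6)
B=lambda x,y:(309.6+x/4.875,204.6+(y-180)/4.875)
print("corners @.054",[at(t,*L(*p),.054).round(4) for p in((218,347),(305,347),(315,522),(226,525))])
def rect(p,lx=.12,ly=.06):
    c,s_=np.cos(p[3]),np.sin(p[3])
    return [np.array([p[0]+c*a-s_*b,p[1]+s_*a+c*b,p[2]]) for a,b in((lx/2,ly/2),(lx/2,-ly/2),(-lx/2,-ly/2),(-lx/2,ly/2))]
T=[L(*p) for p in((218,347),(305,347),(315,522),(226,525))]
S=[A(205,45),A(268,70),None,A(83,97)]
def f(p):
    r=[]
    for k,q in enumerate(rect(p)):
        r+=list(np.subtract(proj(t,q),T[k]))
        if S[k]: r+=list(np.subtract(proj(s,q),S[k]))
    return r
o=least_squares(f,[.3,.2,.054,0]);print("stack top",o.x,np.round(o.fun,1))
for n,a,b in(("handle top",(655,328),(468,370)),("hub",(535,407),(240,408)),("fence nearL? ",(470,57),(525,237)),("fence R",(606,90),(703,302))):
    print(n,tri(t,Rr(*a),s,B(*b)))
print("hub.053",at(t,*Rr(535,407),.053),"handle.086",at(t,*Rr(655,328),.086))
print("fence.044",[at(t,*Rr(*p),.044).round(4) for p in((470,57),(608,60),(606,90),(470,88))])
print("base.012",[at(t,*Rr(*p),.012).round(4) for p in((450,512),(598,515))])
print("bed.02 near",[at(t,*Rr(*p),.02).round(4) for p in((503,290),(557,290),(508,113),(557,115))])
print("lip.021 +.02",[at(t,*Rr(*p),.041).round(4) for p in((480,107),(590,112))])
E
```

```text
corners @.054 [array([0.5665, 0.316 , 0.054 ]), array([0.5666, 0.2573, 0.054 ]), array([0.4494, 0.2495, 0.054 ]), array([0.4473, 0.3086, 0.054 ])]
stack top [0.506364   0.28409627 0.05041252 0.08303946] [-1.1  1.3  3.   0.4 -0.6 -0.6  0.5 -0.2  0.2  0.2 -0.   1.3 -0.7 -0.3]
handle top (array([ 0.57631824, -0.09870261,  0.08244202]), np.float64(0.000461094667773609))
hub (array([ 0.52572291, -0.02254727,  0.05104039]), np.float64(0.0026744808451690106))
fence nearL?  (array([0.76831041, 0.01829848, 0.04044433]), np.float64(0.010354422592399432))
fence R (array([ 0.75193618, -0.08331839,  0.04606284]), np.float64(0.013096092591550814))
hub.053 [ 0.52658353 -0.02309101  0.053     ] handle.086 [ 0.57565733 -0.0977247   0.086     ]
fence.044 [array([0.7712, 0.0151, 0.044 ]), array([ 0.7692, -0.0807,  0.044 ]), array([ 0.7478, -0.0787,  0.044 ]), array([0.7491, 0.0155, 0.044 ])]
base.012 [array([0.4581, 0.0302, 0.012 ]), array([ 0.4562, -0.0714,  0.012 ])]
bed.02 near [array([ 0.6112, -0.0081,  0.02  ]), array([ 0.6113, -0.0456,  0.02  ]), array([ 0.7375, -0.0141,  0.02  ]), array([ 0.7361, -0.0486,  0.02  ])]
lip.021 +.02 [array([0.7364, 0.0084, 0.041 ]), array([ 0.7329, -0.0678,  0.041 ])]
```

Call:
{"fn": "inch_along", "kwargs": {"steps": [[[0,0,0,-0.1],[0,0,0,-0.1],[0,0,0,-0.09],[-0.0247,-0.0249,0,0],[-0.0247,-0.0249,0,0],[-0.0247,-0.0249,0,0],[-0.0247,-0.0249,0,0],[-0.0247,-0.0249,0,0],[-0.0247,-0.0249,0,0],[-0.0247,-0.0249,0,0],[-0.0247,-0.0249,0,0],[-0.0247,-0.0249,0,0],[-0.0247,-0.0249,0,0],[-0.0247,-0.0249,0,0],[-0.0247,-0.0249,0,0],[-0.0247,-0.0249,0,0],[-0.0247,-0.0249,0,0]]], "finger_gap": 0.087, "grip_force": 20}}

```text
time: 1.52
position: [0.5084, 0.2814, 0.2221]
tool_rot: [-0.032, 1.0, -0.0, -0.001]
ft_force: [0.9, 0.1, 1.0]
grip_width: 0.0872
grip_force: 0.0
```

```bash
cat >> h.py <<'E'
def delta(p,yaw):
    "tool-axes shift to p after turning so tool y is at yaw from world y; returns turn, shift"
    o=robot.get_obs(); m=R.from_quat(o["tool_rot"]).as_matrix()
    y=np.array([-np.sin(yaw),np.cos(yaw),0]); cur=np.arctan2(-m[0,1],m[1,1])
    turn=-(yaw-cur); tx=np.array([-np.cos(yaw),-np.sin(yaw),0])
    dw=np.array(p)-o["position"]
    print("pos",o["position"].round(4),"yaw",cur.round(4),"tilt",m[:,2].round(4),"turn",round(turn,4),"shift",[round(float(v),4) for v in(dw@tx,dw@y,-dw[2])])
E
python3 - <<'E'
from h import *
import pickle
delta([.5072,.2832,.041],.063)
c=cam("top");s=cam("scene");pickle.dump(dict(top=c,scene=s),open("c1.pkl","wb"))
print("bottle",at(c,232,182,0))
A=cv2.resize(c["img"][140:290,220:340],(480,600),interpolation=3)
B=cv2.resize(s["img"][140:260,215:295],(320,480),interpolation=3);B=np.vstack([B,np.zeros((120,320,3),np.uint8)])
cv2.imwrite("pics/a1.png",np.hstack([A,B])[...,::-1])
E
```

```text
pos [0.5084 0.2814 0.2221] yaw 0.063 tilt [-1.e-03 -2.e-04 -1.e+00] turn 0.0 shift [0.0011, 0.0018, 0.1811]
bottle [0.65388453 0.41795307 0.        ]
```

View pics/a1.png

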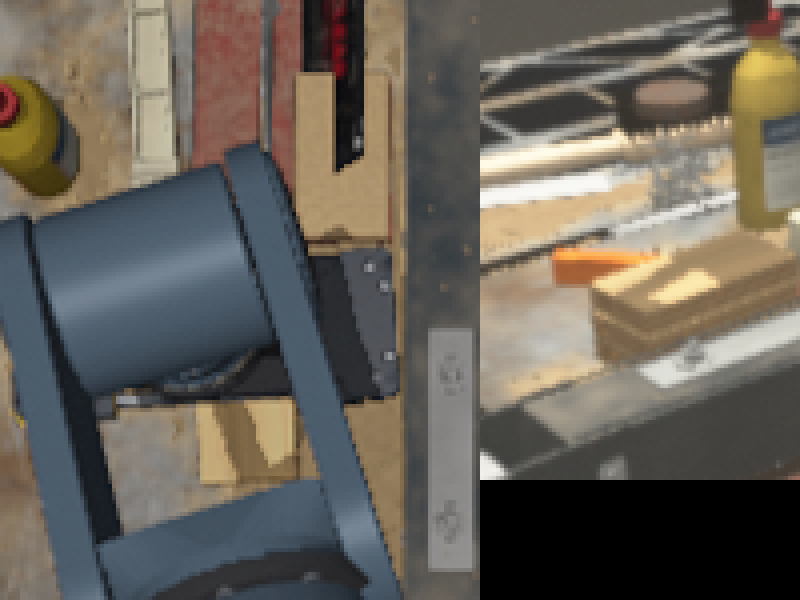

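The picture shows the hand above the stack, whose near end is visible at crop (245,440). The bottle is well clear. I'll descend.

Call:
{"fn": "inch_along", "kwargs": {"steps": [[[0.001,0.002,0.025,0],[0,0,0.025,0],[0,0,0.025,0],[0,0,0.025,0],[0,0,0.02,0],[0,0,0.02,0],[0,0,0.015,0],[0,0,0.01,0],[0,0,0.01,0],[0,0,0.006,0],[0,0,0,0],[0,0,0,0],[0,0,0,0]]]}}

```text
time: 2.7
position: [0.5071, 0.2851, 0.0423]
tool_rot: [-0.032, 1.0, 0.0, 0.001]
ft_force: [-0.4, -0.3, 0.1]
grip_width: 0.087
grip_force: 0.0
```

```bash
python3 - <<'E'
from h import *
delta([.5072,.2832,.041],.063)
s=cam("scene")
cv2.imwrite("pics/a2.png",cv2.resize(s["img"][150:250,200:330],(780,600),interpolation=3)[...,::-1])
E
```

```text
pos [0.5071 0.2851 0.0423] yaw 0.0632 tilt [ 1.5e-03  5.0e-04 -1.0e+00] turn 0.0002 shift [-0.0, -0.0019, 0.0013]
```

View pics/a2.png

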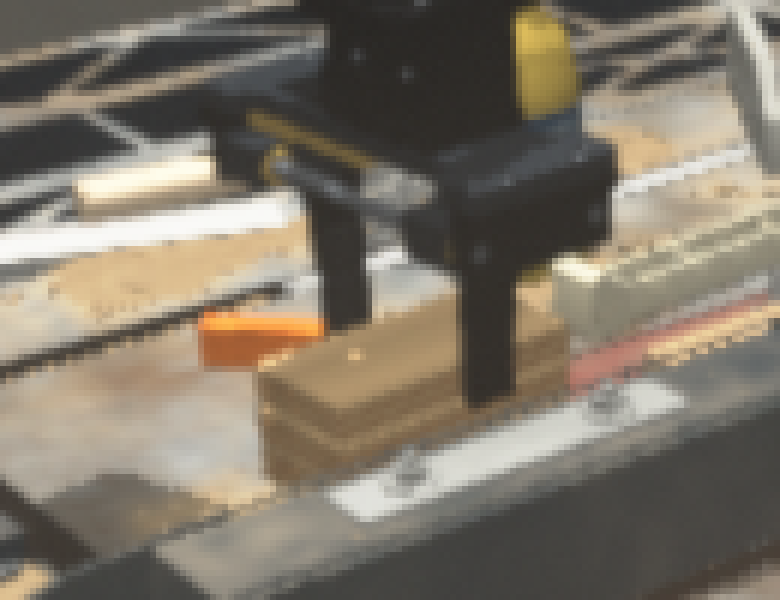

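The fingers straddle the stack: the near finger's tip is at crop (490,405), near the panel's mid-length and at the top panel's height. I'll close on it and lift.

Call:
{"fn": "inch_along", "kwargs": {"steps": [[[0,-0.001,0,0],[0,-0.001,0,0],[0,0,0,0],[0,0,0,0],[0,0,0,0],[0,0,0,0],[0,0,0,0],[0,0,0,0],[0,0,0,0],[0,0,0,0],[0,0,-0.004,0],[0,0,-0.004,0],[0,0,-0.006,0],[0,0,-0.01,0],[0,0,-0.015,0],[0,0,-0.02,0],[0,0,-0.025,0],[0,0,-0.03,0],[0,0,-0.03,0],[0,0,0,0]]], "finger_gap": 0.04, "grip_force": 25}}

```text
time: 4.42
position: [0.5105, 0.2843, 0.1926]
tool_rot: [-0.032, 0.999, 0.002, 0.006]
ft_force: [0.9, -0.4, -0.2]
grip_width: 0.0599
grip_force: 25.0
```

```bash
python3 - <<'E'
from h import *
import pickle
delta([.6716,-.0276,.18],-.035)
s=cam("scene");t=cam("top");pickle.dump(dict(top=t,scene=s),open("c2.pkl","wb"))
A=cv2.resize(s["img"][110:240,200:330],(600,600),interpolation=3)
cv2.imwrite("pics/a3.png",A[...,::-1])
E
```

```text
pos [0.5105 0.2843 0.1926] yaw 0.0635 tilt [ 0.0126  0.0041 -0.9999] turn 0.0985 shift [-0.172, -0.3061, 0.0126]
```

View pics/a3.png

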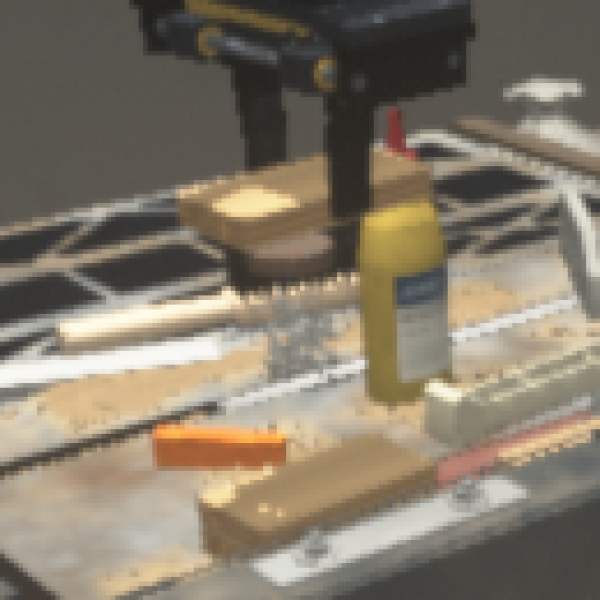

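The top panel is held alone, level, with the other two left in place (crop 320,490). I'll carry it over the jig.

Call:
{"fn": "inch_along", "kwargs": {"steps": [[[0,0,0,0.0985],[-0.0172,-0.0306,0,0],[-0.0172,-0.0306,0,0],[-0.0172,-0.0306,0,0],[-0.0172,-0.0306,0,0],[-0.0172,-0.0306,0,0],[-0.0172,-0.0306,0,0],[-0.0172,-0.0306,0,0],[-0.0172,-0.0306,0,0],[-0.0172,-0.0306,0,0],[-0.0172,-0.0306,0,0],[0,0,0.03,0],[0,0,0.03,0],[0,0,0.03,0],[0,0,0,0],[0,0,0,0],[0,0,0,0]]]}}

```text
time: 5.93
position: [0.6681, -0.0289, 0.096]
tool_rot: [0.017, 1.0, -0.0, 0.0]
ft_force: [0.1, -1.0, -0.4]
grip_width: 0.0597
grip_force: 25.0
```

```bash
python3 - <<'E'
from h import *
import pickle
delta([.6716,-.0276,.025],-.035)
o=robot.get_obs();p=o["position"];y=-.035
s=cam("scene");t=cam("top");pickle.dump(dict(top=t,scene=s),open("c3.pkl","wb"))
im=cv2.resize(s["img"][150:280,300:473],None,fx=4.6,fy=4.6,interpolation=3)
for z in(-.005,.013):
  for a,b in((.06,.03),(.06,-.03),(-.06,-.03),(-.06,.03)):
    q=p+[np.cos(y)*a-np.sin(y)*b,np.sin(y)*a+np.cos(y)*b,z]
    u,v=proj(s,q);cv2.circle(im,(int((u-299.6)*4.6),int((v-149.6)*4.6)),4,(255,0,0) if z>0 else (0,0,255),1)
cv2.imwrite("pics/a4.png",im[...,::-1])
E
```

```text
pos [ 0.6681 -0.0289  0.096 ] yaw -0.035 tilt [ 3.e-04 -1.e-04 -1.e+00] turn 0.0 shift [-0.0035, 0.0014, 0.071]
```

View pics/a4.png

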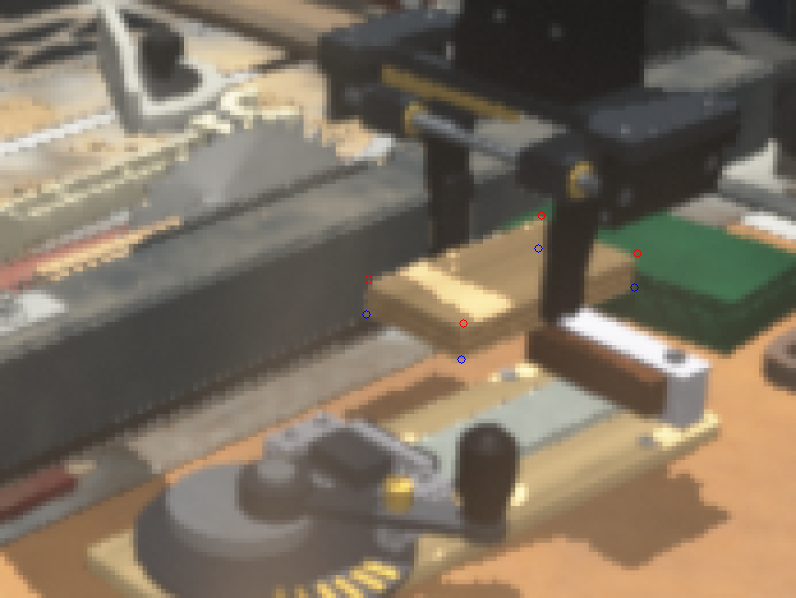

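The panel's corners at (368,287), (463,352) and (635,258) match the model projected from the TCP to about 2 mm. I'll check the jig pose against the bay's two faces before lowering.

```bash
python3 - <<'E'
from h import *
import pickle
from scipy.optimize import least_squares
d=pickle.load(open("c0.pkl","rb"));t,s=d["top"],d["scene"]
Rr=lambda x,y:(359.6+(x-375)/3.75,119.6+y/3.75)
B=lambda x,y:(309.6+x/4.875,204.6+(y-180)/4.875)
G=lambda x,y:(299.6+x/4.6,149.6+y/4.6)
J=[((224,48,44),'t',Rr(470,88)),((224,-48,44),'t',Rr(607,91)),((-69,52,12),'t',Rr(450,512)),((-69,-52,12),'t',Rr(598,515)),
((0,0,53),'t',Rr(535,407)),((210,40,41),'t',Rr(480,108)),((210,-40,41),'t',Rr(590,113)),((80,25,40),'t',Rr(500,293)),((80,-25,40),'t',Rr(571,296)),
((210,40,41),'s',B(512,258)),((210,-40,41),'s',B(658,310)),((210,-40,20),'s',B(657,355)),((0,0,53),'s',B(240,408)),((224,-48,44),'s',G(668,375)),((255,-52,12),'s',B(715,365))]
def X(p,q): c,n=np.cos(p[2]),np.sin(p[2]); return [p[0]+c*q[0]-n*q[1],p[1]+n*q[0]+c*q[1],q[2]]
f=lambda p:np.concatenate([np.subtract(proj(t if k=='t' else s,X(p,np.array(q)/1e3)),m) for q,k,m in J])
o=least_squares(f,[.5266,-.0225,-.035],loss="soft_l1");p=o.x
print(p);[print(j[0],j[1],r.round(1)) for j,r in zip(J,f(p).reshape(-1,2))]
g=X(p,np.array([.145,0,0]));print(g)
for q in((480,108),(590,113)): print("lip",at(t,*Rr(*q),.041))
for q in((500,293),(571,296)): print("pad",at(t,*Rr(*q),.040))
print("handle",at(t,*Rr(655,328),.086))
delta([g[0],g[1],.025],p[2])
E
```

```text
[ 0.5251231  -0.02342196 -0.03768791]
(224, 48, 44) t [-0.3 -0.6]
(224, -48, 44) t [ 0.2 -0. ]
(-69, 52, 12) t [-0.4 -0. ]
(-69, -52, 12) t [0.6 0.8]
(0, 0, 53) t [0.1 0.6]
(210, 40, 41) t [-0.1 -0.3]
(210, -40, 41) t [ 1.4 -0.5]
(80, 25, 40) t [-0.6 -0. ]
(80, -25, 40) t [-0.  -0.1]
(210, 40, 41) s [-0.6  0.1]
(210, -40, 41) s [-3.4  1.7]
(210, -40, 20) s [-4.1  0.7]
(0, 0, 53) s [ 0.8 -0.7]
(224, -48, 44) s [3.4 0.1]
(255, -52, 12) s [ 0.5 -2.3]
[np.float64(0.670020136200066), np.float64(-0.028885415354603823), np.float64(0.0)]
lip [0.73563946 0.00839178 0.041     ]
lip [ 0.73218787 -0.06775698  0.041     ]
pad [ 0.60598017 -0.00305031  0.04      ]
pad [ 0.60398278 -0.05152895  0.04      ]
handle [ 0.57565733 -0.0977247   0.086     ]
pos [ 0.6692 -0.029   0.0977] yaw -0.0349 tilt [ 3.8e-03 -8.0e-04 -1.0e+00] turn 0.0028 shift [-0.0008, 0.0002, 0.0727]
```

Call:
{"fn": "inch_along", "kwargs": {"steps": [[[-0.001,0,0.02,0.003],[0,0,0.02,0],[0,0,0.012,0],[0,0,0.008,0],[0,0,0.005,0],[0,0,0.003,0],[0,0,0,0],[0,0,0,0],[0,0,0,0],[0,0,0,0]]]}}

```text
time: 6.87
position: [0.6693, -0.0292, 0.0283]
tool_rot: [0.019, 1.0, -0.0, 0.001]
ft_force: [0.5, 1.1, -1.4]
grip_width: 0.0595
grip_force: 25.0
```

```bash
python3 - <<'E'
from h import *
delta([.670,-.0289,.026],-.0377)
E
```

```text
pos [ 0.6693 -0.0292  0.0283] yaw -0.0383 tilt [ 1.4e-03 -3.0e-04 -1.0e+00] turn -0.0006 shift [-0.0007, 0.0003, 0.0023]
```

Call:
{"fn": "inch_along", "kwargs": {"steps": [[[-0.0005,0,0.001,0],[0,0,0.001,0],[0,0,0,0],[0,0,0,0],[0,0,0,0],[0,0,0,0]]]}}

```text
time: 7.37
position: [0.6695, -0.0292, 0.0258]
tool_rot: [0.019, 1.0, -0.0, 0.0]
ft_force: [0.8, 0.4, -0.3]
grip_width: 0.0594
grip_force: 25.0
```

```bash
python3 - <<'E'
from h import *
delta([.670,-.0289,.026],-.0377)
s=cam("scene");t=cam("top")
A=cv2.resize(s["img"][190:290,300:460],(800,500),interpolation=3)
o=robot.get_obs();p=o["position"];y=-.0377
for z in(-.006,.012):
  for a,b in((.06,.03),(.06,-.03),(-.06,-.03),(-.06,.03)):
    u,v=proj(s,p+[np.cos(y)*a-np.sin(y)*b,np.sin(y)*a+np.cos(y)*b,z]);cv2.circle(A,(int((u-299.6)*5),int((v-189.6)*5)),4,(255,0,0) if z>0 else (0,0,255),1)
cv2.imwrite("pics/a5.png",A[...,::-1])
E
```

```text
pos [ 0.6695 -0.0292  0.0258] yaw -0.0384 tilt [ 7.e-04 -1.e-04 -1.e+00] turn -0.0007 shift [-0.0004, 0.0003, -0.0002]
```

View pics/a5.png

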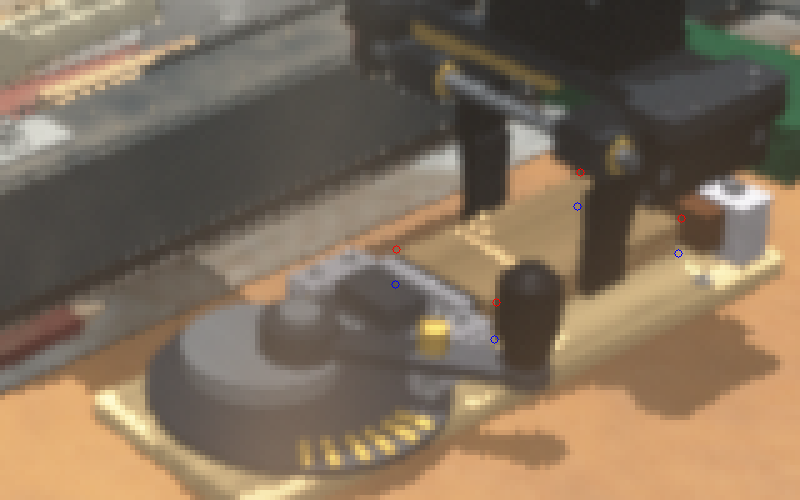

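The panel sits in the bay between the pad (near crop 400,260) and the lipping (685,220). There is no side force. I'll ease down until the bed pushes back.

Call:
{"fn": "inch_along", "kwargs": {"steps": [[[0,0,0.0005,0],[0,0,0.0005,0],[0,0,0,0],[0,0,0,0],[0,0,0,0],[0,0,0,0]]]}}

```text
time: 7.97
position: [0.6695, -0.0292, 0.0257]
tool_rot: [0.019, 1.0, -0.0, 0.0]
ft_force: [-0.6, -0.6, 5.3]
grip_width: 0.06
grip_force: 25.0
```

Call:
{"fn": "inch_along", "kwargs": {"steps": [[[0,0,0.0004,0],[0,0,0.0004,0],[0,0,0,0],[0,0,0,0],[0,0,0,0]]]}}

```text
time: 8.38
position: [0.6696, -0.0292, 0.0257]
tool_rot: [0.019, 1.0, -0.0, 0.0]
ft_force: [-1.8, 0.0, 9.2]
grip_width: 0.0601
grip_force: 25.0
```

On the bed at 9 N. I'll open the fingers and rise.

Call:
{"fn": "inch_along", "kwargs": {"steps": [[[0,0,-0.0006,0],[0,0,0,0],[0,0,0,0],[0,0,0,0],[0,0,0,0],[0,0,0,0],[0,0,-0.005,0],[0,0,-0.01,0],[0,0,-0.015,0],[0,0,-0.025,0],[0,0,-0.03,0],[0,0,-0.03,0],[0,0,-0.03,0],[0,0,0,0],[0,0,0,0]]], "finger_gap": 0.087}}

```text
time: 9.63
position: [0.671, -0.0294, 0.1731]
tool_rot: [0.019, 1.0, -0.001, 0.003]
ft_force: [0.0, -0.2, 0.3]
grip_width: 0.0871
grip_force: 0.0
```

```bash
python3 - <<'E'
from h import *
import pickle
s=cam("scene");t=cam("top");pickle.dump(dict(top=t,scene=s),open("c4.pkl","wb"))
A=cv2.resize(s["img"][195:295,310:470],(800,500),interpolation=3)
p=[.6695,-.0290];y=-.0377
for z in(.020,.038):
  for a,b in((.06,.03),(.06,-.03),(-.06,-.03),(-.06,.03)):
    u,v=proj(s,[p[0]+np.cos(y)*a-np.sin(y)*b,p[1]+np.sin(y)*a+np.cos(y)*b,z]);cv2.circle(A,(int((u-309.6)*5),int((v-194.6)*5)),4,(255,0,0) if z>.03 else (0,0,255),1)
cv2.imwrite("pics/a6.png",A[...,::-1])
E
```

```text
(no output)
```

View pics/a6.png

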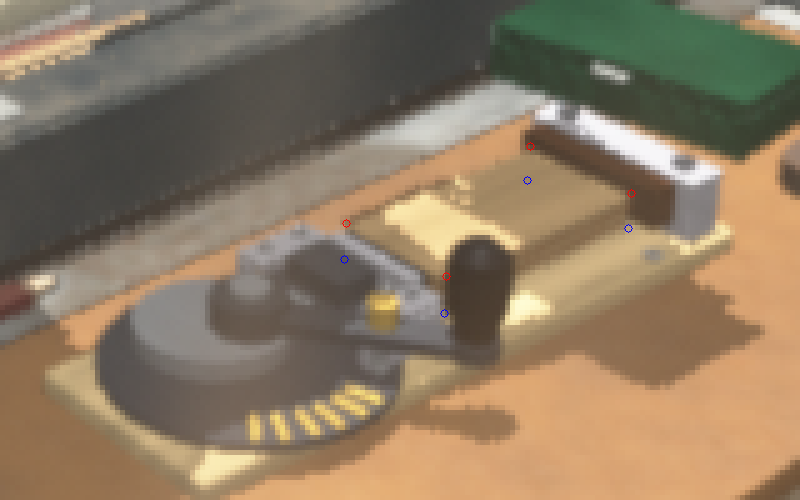

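The panel lies flat, square and centred, with the strip overhanging at both ends (535,145 and 660,200). The handle is at (480,290). I'll turn the hand so it closes along the lever's arc and go above the handle.

Call:
{"fn": "inch_along", "kwargs": {"steps": [[[0,0,0,0.12],[0,0,0,0.12],[0,0,0,0.12],[0,0,0,0.12],[0,0,0,0.12],[0,0,0,0.12],[0,0,0,0.12],[0,0,0,0.12],[-0.0018,-0.0295,0,0],[-0.0018,-0.0295,0,0],[-0.0018,-0.0295,0,0],[-0.0018,-0.0295,0,0],[0,0,0.02,0],[0,0,0,0],[0,0,0,0],[0,0,0,0]]], "finger_gap": 0.07, "grip_force": 30}}

```text
time: 11.07
position: [0.5743, -0.0987, 0.1489]
tool_rot: [0.479, 0.878, 0.0, -0.0]
ft_force: [1.0, -0.1, 0.6]
grip_width: 0.0696
grip_force: 0.0
```

```bash
python3 - <<'E'
from h import *
delta([.5755,-.0995,.049],-1.0)
print(robot.get_obs()["q"].round(3))
from h import *
import pickle
# re-measure handle: blackest blob centroid near top of handle in the clear c4 scene view vs prediction
d=pickle.load(open("c4.pkl","rb"))
for p in([.5755,-.0995,.086],[.5755,-.0995,.042]): print([round(float((a-b)*5)) for a,b in zip(proj(d["scene"],p),(309.6,194.6))])
E
```

```text
pos [ 0.5743 -0.0987  0.1489] yaw -0.9979 tilt [-8.e-04  5.e-04 -1.e+00] turn 0.0021 shift [-0.0013, 0.0006, 0.0999]
[-0.362  0.565  1.61   0.     0.967 -0.935]
[480, 238]
[473, 335]
```

Call:
{"fn": "inch_along", "kwargs": {"steps": [[[-0.0013,0,0.02,0.002],[0,0,0.02,0],[0,0,0.02,0],[0,0,0.015,0],[0,0,0.012,0],[0,0,0.008,0],[0,0,0.004,0],[0,0,0,0],[0,0,0,0]]]}}

```text
time: 11.82
position: [0.5752, -0.1002, 0.0508]
tool_rot: [0.479, 0.878, 0.0, 0.0]
ft_force: [-0.5, 0.3, 0.8]
grip_width: 0.0699
grip_force: 0.0
```

Call:
{"fn": "inch_along", "kwargs": {"steps": [[[0,0,0,0],[0,0,0,0],[0,0,0,0],[0,0,0,0],[0,0,0,0],[0,0,0,0]]], "finger_gap": 0.015, "grip_force": 15}}

```text
time: 12.32
position: [0.5747, -0.1002, 0.0505]
tool_rot: [0.48, 0.877, 0.0, 0.0]
ft_force: [-0.3, -0.6, -0.2]
grip_width: 0.0378
grip_force: 0.0
```

```bash
python3 - <<'E'
from h import *
delta([.5755,-.0995,.049],-1.0)
E
```

```text
pos [ 0.5747 -0.1002  0.0505] yaw -1.0004 tilt [ 2.e-04 -1.e-04 -1.e+00] turn -0.0004 shift [0.0001, 0.0011, 0.0015]
```

Call:
{"fn": "inch_along", "kwargs": {"steps": [[[0,0,0,0],[0,0,0,0],[0,0,0,0],[0,0,0,0],[0,0,0,0],[0,0,0,0]]], "finger_gap": 0.015, "grip_force": 20}}

```text
time: 12.82
position: [0.5747, -0.1001, 0.0504]
tool_rot: [0.48, 0.878, 0.0, 0.0]
ft_force: [0.4, -0.5, 0.4]
grip_width: 0.0255
grip_force: 20.0
```

The handle is gripped at 25.5 mm, as expected. I'll swing the first 0.4 rad.

Call:
{"fn": "inch_along", "kwargs": {"steps": [[[0.0002,-0.0046,0,0.05],[0.0002,-0.0046,0,0.05],[0.0002,-0.0046,0,0.05],[0.0002,-0.0046,0,0.05],[0.0002,-0.0046,0,0.05],[0.0002,-0.0046,0,0.05],[0.0002,-0.0046,0,0.05],[0.0002,-0.0046,0,0.05],[0,0,0,0],[0,0,0,0]]], "finger_gap": 0.015, "grip_force": 30}}

```text
time: 13.65
position: [0.5417, -0.1132, 0.0504]
tool_rot: [0.644, 0.765, 0.001, 0.001]
ft_force: [3.2, -0.3, -2.7]
grip_width: 0.0256
grip_force: 30.0Traceback (most recent call last):
```

```bash
cat >> h.py <<'E'
def lev():
    o=robot.get_obs();d=o["position"][:2]-[.5251,-.0234]
    print("r",np.hypot(*d).round(4),"lever",(-.9977-np.arctan2(d[1],d[0])).round(3)%6.283,"f",o["ft_force"].round(1),o["grip_width"].round(4),o["q"].round(2))
E
python3 -c "
from h import *
lev();delta([.5,0,.05],-1.0)"
```

```text
  File "<string>", line 3, in <module>
    lev();delta([.5,0,.05],-1.0)
    ~~~^^
  File "h.py", line 27, in lev
    print("r",np.hypot(*d).round(4),"lever",(-.9977-np.arctan2(d[1],d[0])).round(3)%6.283,"f",o["ft_force"].round(1),o["grip_width"].round(4),o["q"].round(2))
                                                                                                                     ^^^^^^^^^^^^^^^^^^^^^
AttributeError: 'float' object has no attribute 'round'
```

```bash
sed -i 's/o\["grip_width"\].round(4)/round(o["grip_width"],4)/' h.py
```

Call:
{"fn": "inch_along", "kwargs": {"steps": [[[0.0002,-0.0046,0,0.05],[0.0002,-0.0046,0,0.05],[0.0002,-0.0046,0,0.05],[0.0002,-0.0046,0,0.05],[0.0002,-0.0046,0,0.05],[0.0002,-0.0046,0,0.05],[0.0002,-0.0046,0,0.05],[0.0002,-0.0046,0,0.05],[0,0,0,0],[0,0,0,0]]]}}

```text
time: 14.48
position: [0.506, -0.1127, 0.0505]
tool_rot: [0.783, 0.622, 0.001, 0.003]
ft_force: [3.7, -3.2, -4.9]
grip_width: 0.0256
grip_force: 30.0
```

```bash
python3 -c "
from h import *
lev();delta([.5,0,.05],-1.0)"
```

```text
r 0.0913 lever 0.784 f [ 3.7 -3.2 -4.9] 0.0256 [-0.43  0.66  1.84 -0.    0.64 -0.21]
pos [ 0.506  -0.1127  0.0505] yaw -1.7989 tilt [ 0.0045 -0.0029 -1.    ] turn -0.7989 shift [0.0981, 0.0558, 0.0005]
```

Call:
{"fn": "inch_along", "kwargs": {"steps": [[[0.0002,-0.0046,0,0.05],[0.0002,-0.0046,0,0.05],[0.0002,-0.0046,0,0.05],[0.0002,-0.0046,0,0.05],[0.0002,-0.0046,0,0.05],[0.0002,-0.0046,0,0.05],[0.0002,-0.0046,0,0.05],[0.0002,-0.0046,0,0.05],[0,-0.002,0,0.02],[0,0,0,0],[0,0,0,0],[0,0,0,0],[0,0,0,0]]]}}

```text
time: 15.57
position: [0.4723, -0.0977, 0.0506]
tool_rot: [0.895, 0.446, 0.001, 0.004]
ft_force: [1.7, -11.2, -7.1]
grip_width: 0.0253
grip_force: 30.0
```

```bash
python3 -c "
from h import *
lev();delta([.5,0,.05],-1.0)"
```

```text
r 0.0912 lever 1.19 f [  1.7 -11.2  -7.1] 0.0253 [-0.43  0.64  1.93 -0.01  0.57  0.22]
pos [ 0.4723 -0.0977  0.0506] yaw -2.2173 tilt [ 0.006  -0.0059 -1.    ] turn -1.2173 shift [0.0673, 0.0761, 0.0006]
```

The lever is at about 1.19, and the return force is about 8 N, as expected in notch 3. I'll check by optical flow that the panel has moved square against the lipping.

```bash
python3 - <<'E'
from h import *
import pickle
a=pickle.load(open("c4.pkl","rb"))["scene"];b=cam("scene")
g=lambda c:cv2.cvtColor(c["img"],cv2.COLOR_RGB2GRAY)
J=np.array([.5251,-.0234]);y=-.0377;Rm=np.array([[np.cos(y),-np.sin(y)],[np.sin(y),np.cos(y)]])
w=lambda x,yy,z:[*(J+Rm@[x,yy]),z]
def flow(corners,z,n):
    m=np.zeros(a["img"].shape[:2],np.uint8);cv2.fillPoly(m,[np.array([proj(a,w(*c,z)) for c in corners]).round().astype(np.int32)],255)
    p=cv2.goodFeaturesToTrack(g(a),25,.005,3,mask=m);q,s,e=cv2.calcOpticalFlowPyrLK(g(a),g(b),p,None,winSize=(9,9))
    print(n)
    for u,v,k,er in zip(p[:,0],q[:,0],s[:,0],e[:,0]):
        if k:
            f=lambda c,t:Rm.T@(at(c,*t,z)[:2]-J)
            A,B=f(a,u),f(b,v);print((A*1e3).round(1),"->",((B-A)*1e3).round(1),round(float(er),1))
flow([(.085,-.03),(.205,-.03),(.205,.03),(.085,.03)],.038,"panel")
flow([(.21,-.04),(.224,-.04),(.224,.04),(.21,.04)],.041,"lip")
lev()
E
```

```text
panel
[130.1 -28.5] -> [-255.5  -42.3] 37.9
[ 93.6 -16.1] -> [ -72.4 -187.6] 31.3
[102.6  22.8] -> [-105.1 -121.6] 22.7
[203.2  30.7] -> [-88.8 210.7] 24.4
[198.2 -29.8] -> [-204.7   46.4] 12.9
[106.7 -15.4] -> [-106.1 -119.9] 52.8
[151.3  20.4] -> [ -77.3 -180.8] 26.7
[147.9  29.5] -> [ -91.2 -173.8] 24.3
[133.7  28.4] -> [-147.6 -142.9] 48.6
[123.4 -17.3] -> [-189.1  -93.5] 58.2
[137.1   7.1] -> [-133.6 -167.7] 46.1
[118.3 -13.3] -> [-120.9 -116.8] 42.3
[85.6 30.6] -> [-58.6 -45.2] 56.9
[87.5 23.2] -> [-51.2 -43.7] 73.8
[164.1  29.2] -> [-141.5 -229.6] 24.0
[123.1  30.6] -> [ -86.7 -139.8] 34.6
[103.7 -29.7] -> [-209.3 -194.3] 66.0
[111.9 -30.8] -> [-212.3 -114.6] 57.1
[ 98.7 -25.7] -> [-162.3 -156.9] 87.8
[180.6  28.9] -> [-163.4  176.6] 21.2
[199.4  -5.7] -> [-130.1   73.7] 18.0
[198.6  14.4] -> [-15.2  36.1] 31.6
lip
[223.3 -26.1] -> [-214.     8.4] 31.2
r 0.0912 lever 1.191 f [  2.9 -11.4  -5.9] 0.0255 [-0.43  0.64  1.93 -0.01  0.57  0.22]
```

The hand hides the panel in that view, so I'll measure its edges in the top view instead.

```bash
python3 - <<'E'
from h import *
b=cam("top");im=cv2.GaussianBlur(b["img"],(3,3),0).astype(np.float32)
J=np.array([.5251,-.0234]);y=-.0377;Rm=np.array([[np.cos(y),-np.sin(y)],[np.sin(y),np.cos(y)]])
def prof(pts):
    uv=np.array([proj(b,[*(J+Rm@np.array(q[:2])),q[2]]) for q in pts],np.float32)
    return cv2.remap(im,uv[:,:1],uv[:,1:],1)[:,0].astype(int)
for x in(.11,.13,.15,.17,.19,.2):
    ys=np.arange(-.06,.061,.004); P=prof([(x,k,.038) for k in ys]); print(x,"B:",P[:,2].tolist())
for k in(-.02,0,.02):
    xs=np.arange(.08,.232,.006);P=prof([(x,k,.04) for x in xs]);print("y",k,"G:",P[:,1].tolist())
E
```

```text
0.11 B: [73, 71, 70, 77, 112, 131, 139, 131, 121, 119, 123, 121, 117, 115, 113, 113, 108, 107, 111, 115, 118, 119, 108, 104, 136, 140, 138, 131, 119, 83, 70]
0.13 B: [75, 72, 70, 80, 113, 131, 140, 126, 114, 119, 123, 120, 117, 114, 112, 113, 110, 108, 111, 112, 116, 118, 98, 105, 137, 139, 137, 130, 114, 83, 72]
0.15 B: [69, 70, 71, 83, 114, 129, 139, 132, 116, 118, 121, 121, 118, 113, 111, 113, 110, 108, 111, 112, 112, 118, 97, 99, 136, 139, 137, 133, 119, 82, 72]
0.17 B: [69, 69, 71, 88, 116, 125, 136, 136, 121, 120, 121, 119, 117, 113, 111, 113, 109, 107, 110, 113, 111, 115, 100, 112, 138, 139, 135, 132, 115, 72, 70]
0.19 B: [70, 69, 68, 84, 114, 130, 140, 136, 121, 121, 120, 118, 115, 112, 111, 113, 110, 107, 110, 113, 111, 114, 92, 91, 134, 138, 136, 135, 117, 70, 68]
0.2 B: [70, 70, 71, 95, 143, 152, 150, 137, 122, 121, 120, 118, 114, 111, 111, 113, 110, 106, 108, 112, 112, 113, 90, 92, 134, 140, 150, 155, 127, 69, 66]
y -0.02 G: [153, 153, 136, 172, 171, 171, 170, 170, 170, 170, 170, 169, 170, 170, 169, 170, 169, 169, 168, 168, 168, 168, 88, 61, 84, 184]
y 0 G: [139, 162, 120, 160, 160, 159, 159, 159, 159, 159, 159, 160, 160, 159, 159, 159, 159, 159, 159, 159, 159, 155, 81, 62, 80, 179]
y 0.02 G: [156, 162, 117, 169, 166, 165, 166, 165, 163, 162, 162, 158, 158, 158, 157, 157, 157, 157, 157, 158, 158, 157, 98, 61, 71, 188]
```

The panel runs from x ≈ 92 mm, where the jaw pad now sits, to 210 mm at the lipping. It is square and centred to about 1 mm, so I'll hand in.

```bash
python3 -c "
from rig import robot
print(robot.hand_in())"
```

```text
the job is handed in; nothing more can be done
None
```

I handed the job in at about 16 s with the panel clamped square and centred to about 1 mm against the lipping, and the robot holding the lever in the third notch (about 1.19 rad); I could not measure the jaw's clamping force directly, and the hand-in returned no verdict.

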